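# Change over two tambour parts stores

### The job

Two roll-top parts stores stand on the cleanroom table, one open and one shut, and only one may be open at a time. First roll the tambour curtain of the open store fully shut, down onto its sill; then roll the tambour of the other store fully open, back to its stop. Leave both like that and let go.

Things in the scene. Friction and masses are not known exactly. Their poses are not given: they have to be found in the camera images.
- store_1: The store that starts open, white housings inside. Fixed half-round dome 276 mm deep (x), 202 wide (y), 178 high, its own x pointing from front to back (front faces the robot within 0.2 rad). Origin: centre of its underside, on the table. The curtain's slats roll on a circle of radius 125 mm about a level axis along its own y, 35 mm straight above the origin.
- curtain_1 (a joint): Tambour curtain of store 1: angle rolled along its circular track, rad. 0 = fully shut on the sill at the front, 1.1 = fully open at the stop. Starts between 0.8 and 1.1. It stays where it is left; about 3 to 6 N at the pull moves it.
- pull_1 (a point): Centre of curtain 1's pull: black barrel 36 mm long, 18 mm thick, level along the store's y, held 42 mm off the slats by two stems; both flat ends are free for a grip from above. With a = 0.689 + curtain angle it is 167*cos(a) mm to the front of the track's axis and 167*sin(a) mm above it: 141 mm above the table when shut, 198 when open. Its yaw is the store's yaw.
- store_2: An identical fixed store, which starts shut; same size, axes and track as store 1. Which of the two stands on the left varies.
- curtain_2 (a joint): Tambour curtain of store 2, as curtain 1: 0 = fully shut, 1.1 = fully open. Starts shut or open by a crack (0 to 0.08), same resistance.
- pull_2 (a point): Centre of curtain 2's pull, the same in shape, size and path as pull 1, about store 2's own axis.

How it is judged:
On the way, in this order (a step that is already met when the one before it is completed fails the run):
1. the store that was open is rolled shut while the other is still shut (value of joint curtain_1 below 0.1 rad and value of joint curtain_2 below 0.2 rad), for 0.2 s.
2. the other store is rolled open (value of joint curtain_2 above 1 rad), for 0.2 s.
At the end, for the whole second after the job is handed in: Curtain 1, which was open, is shut (angle below 0.1 rad, 12 mm at the slats), curtain 2 is open (above 1.0 of 1.1 rad), and both are at rest. Curtain 1 was shut before curtain 2 was opened beyond 0.2 rad (value of joint curtain_1 below 0.1 rad and value of joint curtain_2 above 1 rad and velocity of joint curtain_1 below 0.05 rad/s and velocity of joint curtain_2 above -0.05 rad/s); the robot touches nothing.
It fails at once if both stores stand open at once (value of joint each of curtain_1, curtain_2 above 0.25 rad).
It also fails if it takes over 46 s, if anything falls off the work surface, if the arm or the gripper's body presses on something with over 40 N, if the wrist force passes 120 N, or if a joint passes its speed limit or range.

### The arm

A 6-joint arm with a two-finger parallel gripper is mounted at the origin on the work surface; the furniture and walls round the work are solid. World frame = base frame: x ahead of the robot, y to its left, z up, the work surface at z = 0. Lengths are in m, angles in rad, forces in N, time in s.
With the tool pointing down it reaches from about 0.35 to 0.725 m from the base axis. Payload 6 kg.
Tool frame: the origin (TCP) lies between the finger pads; the fingertips stand 22 mm ahead of it and the grasp point (between the pads) lies 3 mm ahead of it; z points along the fingers, y is the line along which they close (so a half turn about z gives the same grasp; the last joint's range is limited). The gripper opens to 85 mm and grips with 20 to 120 N. Pads are 22 mm wide; open, the fingers measure 114 mm over their backs; the gripper's body (76 mm by 85 mm) begins 54 mm behind the grasp point. The pads swing forward as they close: fully open they stand 13 mm farther back than shut.
Start: joints at [1.513, 0.04, 0.085, 0, -1.615, -0.334], TCP at [0.229, 0.555, 0.253] pointing down, gripper open.
Joint ranges: [-2.56, 2.56], [-1.29, 2.01], [-1.08, 1.49], [-3.29, 1.98], [-2.81, -0.18], [-2.99, 2.99]. Speed limits (rad/s): [2.57, 2.57, 3.01, 3.14, 3.14, 3.14].

### API

Orientations are given as a unit quaternion [x, y, z, w].
In Python, from bench import env, cams gives the robot as it stands.
- The arm moves only by the tool drive_tool, never from a script. Its argument "motion" is a list of rows, each an object with "turn": the turn, a rotation vector about the tool's x, y, z in degrees, a list of three; "slide": the shift along the tool's x, y, z in m, a list of three; "jaw": the opening, from 0 (shut) to 1 (fully open). In form: [{"turn": [ax, ay, az], "slide": [x, y, z], "jaw": jaw}, ...]. A call has exactly 10 rows; each row shifts and turns the commanded pose from where the row before left it, along the tool's axes as they then stand; what a row does not reach is not made up. A row lasts 1/8 s, in which the tool goes at most 62.5 mm and 10.7 degrees, less where a joint would pass 70% of its speed; a pose out of reach is approached as far as the arm can. A call with a gripper value outside its range is refused whole. The fingers move at their own pace and stop on an object; the grip force is fixed at half the most. Time passes only in rows, so rows that do not move let the fingers close, or fill a call up. It gives the time, the measured TCP pose, the force, the opening and the grip force at its end, in the units of the state.
- env.sense(): the state, without advancing time (a new reading comes with each control period).
- cams.grab_frame(name): name is "scene" or "top" or "wrist"; returns the picture (480x640x3 uint8, red, green, blue); there is no depth.
- cams.camera_model(name): a dict with "intrinsics" (3x3 intrinsics, pixels), "eye" and "attitude" of the camera in the world. Camera axes: x right, y down, z forward; pixel columns grow to the right and rows downward; lengths in m; the calibration is good to about 2 mm. A picture is of the moment at which its call begins: read the wrist's pose just before it. camera_model takes no time and is no camera call; for the wrist camera it gives the pose at the moment of the call.
- env.sign_off(): hands the job in; it is judged then, once.
The state is a dict: "clock": time; "qpos": joint angles; "joint_velocities": joint speeds; "joint_efforts": joint torques, N m; "eef_pos": TCP position; "ee_rot": TCP orientation; "contact_force": force on the tool from outside, world axes, zero at the start; "moment": the same for the moment, N m; "opening": finger opening in m; "grip_force": force on a finger pad.
Only numpy, scipy, OpenCV 4.12 (cv2) and the standard library are available. Lean on these libraries where they do the work, as an engineer would, in place of code of your own. Each camera call takes 0.05 s, during which the arm holds its last target. There are 200 camera calls.

## Working session

There is one attempt and no reset: what is moved stays moved. The work goes in short steps, Python scripts to look and compute and a tool call to move; the robot and the scene stay as the last step left them, time stands still between calls to the robot, and variables do not carry over. Pictures are saved under pics/ and viewed, at most 10 in all, crops included, and the job is handed in when it is done.

Besides the shell and the picture viewer there is one more tool, called after "Call:" as name(argument=value, ...) on one line, values as JSON. drive_tool: Moves the arm, as the interface text tells. Its arguments: {"type":"object","properties":{"motion":{"type":"array","items":{"type":"object","properties":{"turn":{"type":"array","items":{"type":"number"}},"slide":{"type":"array","items":{"type":"number"}},"jaw":{"type":"number"}}}}},"required":["motion"]}

```bash
mkdir -p pics
python3 - <<'E'
from bench import env,cams
import cv2
print(env.sense())
for n in("scene","top"):
    im=cams.grab_frame(n); cv2.imwrite(f"pics/{n}0.png",im[:,:,::-1]); print(n,cams.camera_model(n))
E
```

```text
{'clock': 0.0, 'qpos': array([ 1.51269858e+00,  4.08126701e-02,  8.38035823e-02, -4.58113257e-04,
       -1.61548703e+00, -3.33696723e-01]), 'joint_velocities': array([ 0.00033381,  0.00101183, -0.00108902, -0.00145954,  0.00085053,
        0.00015064]), 'joint_efforts': array([-9.80904006e-04, -3.68213010e+01,  3.47410011e+01,  6.93258896e+00,
       -5.47866774e-03,  3.22363789e-06]), 'eef_pos': array([0.22892313, 0.55430153, 0.25227545]), 'ee_rot': array([ 9.80874994e-01, -1.94636767e-01, -1.09922220e-04,  8.73274552e-04]), 'contact_force': array([-1.11248935,  0.30214014, -0.05458984]), 'moment': array([-0.02754881,  0.04573404,  0.0071886 ]), 'grip_force': 0.0, 'opening': 0.08513620969318791}
scene {'intrinsics': array([[616.91383337,   0.        , 327.68405467],
       [  0.        , 616.91383337, 246.27149258],
       [  0.        ,   0.        ,   1.        ]]), 'eye': array([0.43453484, 0.64285868, 0.94191032]), 'attitude': array([-0.05754432,  0.9414222 , -0.33126187,  0.02604737])}
top {'intrinsics': array([[571.9483621 ,   0.        , 316.99574602],
       [  0.        , 571.9483621 , 237.77505164],
       [  0.        ,   0.        ,   1.        ]]), 'eye': array([ 0.01689631, -0.27308935,  0.82356748]), 'attitude': array([ 0.79962735, -0.49922974,  0.16764679, -0.28854865])}
```

View pics/scene0.png

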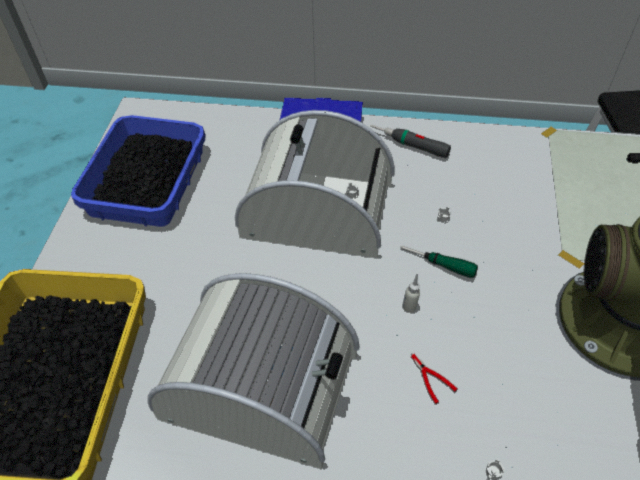

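View pics/top0.png

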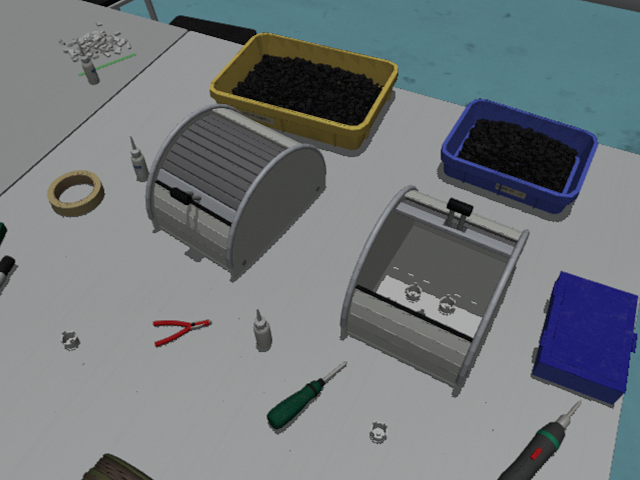

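The scene view shows open store_1 on the right side of the robot (pull at about (296,133)) and shut store_2 on the left (pull at (334,366)). In the top view their pulls are at (459,208) and (182,196). I'll triangulate the pulls and zoom in on the base corners.

```bash
cat > h.py <<'E'
import numpy as np, cv2
from scipy.spatial.transform import Rotation as R
from bench import env,cams
def ray(n,p):
    m=cams.camera_model(n);d=np.linalg.solve(m["intrinsics"],[p[0],p[1],1.])
    return m["eye"],R.from_quat(m["attitude"]).apply(d)
def plane(n,p,z=0.):
    e,d=ray(n,p);return e+d*(z-e[2])/d[2]
def tri(a,pa,b,pb):
    e,d=ray(a,pa);f,g=ray(b,pb)
    s=np.linalg.lstsq(np.c_[d,-g],f-e,rcond=None)[0]
    P,Q=e+d*s[0],f+g*s[1];return (P+Q)/2,np.linalg.norm(P-Q)
def blob(im,p,r=22,t=50):
    x,y=p;c=im[y-r:y+r,x-r:x+r].max(2)<t
    n,l,s,ce=cv2.connectedComponentsWithStats(c.astype(np.uint8))
    i=1+np.argmin([np.hypot(*(ce[k]-r))+ (1e3 if s[k,4]<40 else 0) for k in range(1,n)])
    ys,xs=np.where(l==i);rc=cv2.minAreaRect(np.c_[xs,ys].astype(np.float32))
    return np.array(rc[0])+[x-r,y-r],rc[1:],s[i,4]
E
python3 - <<'E'
from h import *
S=cv2.imread("pics/scene0.png");T=cv2.imread("pics/top0.png")
for a,b in(((296,133),(459,208)),((334,366),(182,196))):
    u=blob(S,a);v=blob(T,b);print(u,v,tri("scene",u[0],"top",v[0]))
cr=lambda im,x,y,w,h:cv2.resize(im[y:y+h,x:x+w],(400,300),interpolation=cv2.INTER_CUBIC)
cv2.imwrite("pics/c.png",np.vstack([np.hstack([cr(S,230,105,180,135*1),cr(S,140,330,200,150)]),np.hstack([cr(T,330,260,180,135),cr(T,140,160,200,150)])]))
E
```

```text
(array([296.44117737, 133.73529434]), ((8.973817825317383, 18.675243377685547), 14.03624439239502), np.int32(156)) (array([454.0757103 , 211.13091278]), ((28.251291275024414, 30.21708869934082), 38.1572265625), np.int32(357)) (array([ 0.60180679, -0.19596905,  0.1987577 ]), np.float64(0.011976988949355127))
(array([333.64999771, 365.54999924]), ((11.067971229553223, 25.930675506591797), 18.434947967529297), np.int32(284)) (array([181.431036  , 196.17241478]), ((50.32344055175781, 11.884502410888672), 21.801410675048828), np.int32(340)) (array([0.48736905, 0.22390949, 0.14268684]), np.float64(0.0008814878435536707))
```

View pics/c.png

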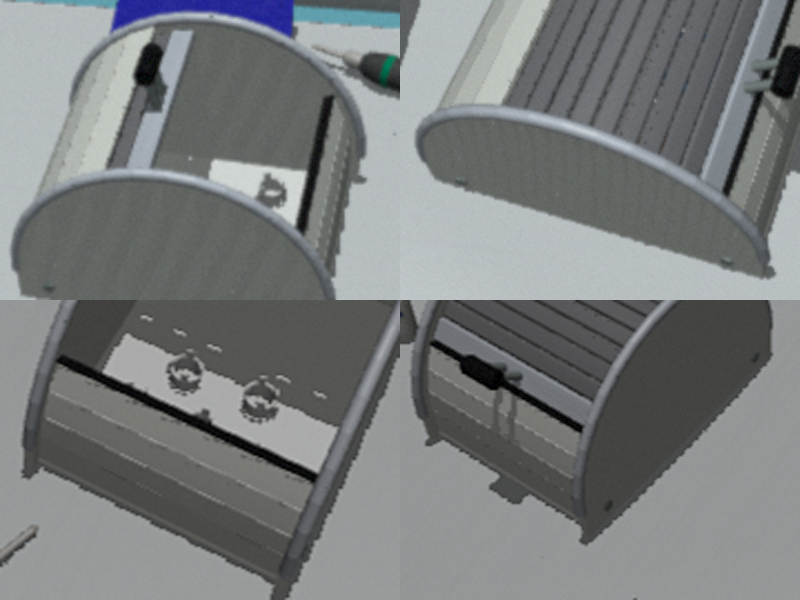

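The zoom shows the store feet and front sill edges clearly. In full-frame top pixels, store 1's front feet are at (343,337) and (458,386), and store 2's at (155,230) and (234,279).

Run:
```python
from h import *
S=cv2.imread("pics/scene0.png");T=cv2.imread("pics/top0.png")
for t in(25,32,40):
    v=blob(T,(459,208),16,t);print(t,v,tri("scene",(296.4,133.7),"top",v[0]))
print(tri("scene",(296.4,133.7),"top",(459.5,208)))
def y(n,a,b):
    A,B=plane(n,a),plane(n,b);d=B-A;print(n,A.round(3),B.round(3),'len',np.linalg.norm(d).round(3),'ang',np.arctan2(d[1],d[0]).round(3))
y("top",(342.6,337.4),(458,386)); y("top",(155,230),(234,279))
y("top",(234,279),(325,187.5)); y("scene",(324,466),(152.5,410)); y("scene",(379,254),(239,238))
```

```text
25 (array([459.37931061, 207.05172348]), ((24.511783599853516, 10.956024169921875), 21.801410675048828), np.int32(239)) (array([ 0.6054505 , -0.19921651,  0.20032008]), np.float64(0.002684020815433297))
32 (array([459.37931061, 207.05172348]), ((24.511783599853516, 10.956024169921875), 21.801410675048828), np.int32(262)) (array([ 0.6054505 , -0.19921651,  0.20032008]), np.float64(0.002684020815433297))
40 (array([459.24484634, 207.36340141]), ((24.554166793823242, 11.559125900268555), 21.037511825561523), np.int32(269)) (array([ 0.60531893, -0.19926851,  0.20005627]), np.float64(0.0031452646564928298))
(array([ 0.60532242, -0.19995642,  0.19924222]), np.float64(0.0035883462395559645))
top [ 0.438 -0.092  0.   ] [ 0.439 -0.285  0.   ] len 0.193 ang -1.567
top [0.491 0.323 0.   ] [ 0.46   0.129 -0.   ] len 0.197 ang -1.731
top [ 0.46   0.129 -0.   ] [ 0.729  0.082 -0.   ] len 0.273 ang -0.174
scene [0.492 0.319 0.   ] [0.779 0.263 0.   ] len 0.293 ang -0.192
scene [ 0.439 -0.1    0.   ] [ 0.717 -0.108  0.   ] len 0.279 ang -0.028
```

Call:
drive_tool(motion=[{"turn":[0,0,-7.2],"slide":[0,0,-0.01],"jaw":1},{"turn":[0,0,-7.2],"slide":[0,0,-0.01],"jaw":1},{"turn":[0,0,-7.2],"slide":[0,0,-0.01],"jaw":1},{"turn":[0,0,0],"slide":[0.024,0.047,0],"jaw":1},{"turn":[0,0,0],"slide":[0.024,0.047,0],"jaw":1},{"turn":[0,0,0],"slide":[0.024,0.047,0],"jaw":1},{"turn":[0,0,0],"slide":[0.024,0.047,0],"jaw":1},{"turn":[0,0,0],"slide":[0.024,0.047,0],"jaw":1},{"turn":[0,0,0],"slide":[0.024,0.047,0],"jaw":1},{"turn":[0,0,0],"slide":[0.024,0.047,0],"jaw":1}])

```text
clock: 1.35
eef_pos: [0.3925, 0.2214, 0.2831]
ee_rot: [1.0, -0.007, -0.0, -0.0]
contact_force: [1.0, 0.1, 0.1]
opening: 0.0855
grip_force: 0.0
```

Call:
drive_tool(motion=[{"turn":[0,0,0],"slide":[0.024,0.046,0],"jaw":1},{"turn":[0,0,0],"slide":[0.024,0.046,0],"jaw":1},{"turn":[0,0,0],"slide":[0.024,0.046,0],"jaw":1},{"turn":[0,0,0],"slide":[0.024,0.046,0],"jaw":1},{"turn":[0,0,0],"slide":[0.024,0.046,0],"jaw":1},{"turn":[0,0,0],"slide":[0.024,0.046,0],"jaw":1},{"turn":[0,0,0],"slide":[0.024,0.046,0],"jaw":1},{"turn":[0,0,0],"slide":[0.024,0.046,0],"jaw":1},{"turn":[0,0,0],"slide":[0.024,0.046,0],"jaw":1},{"turn":[0,0,0],"slide":[0,0,0],"jaw":1}])

```text
clock: 2.6
eef_pos: [0.6024, -0.1968, 0.2802]
ee_rot: [1.0, -0.009, -0.002, -0.0]
contact_force: [0.5, 0.4, -0.1]
opening: 0.0856
grip_force: 0.0
```

Run:
```python
from h import *
m=cams.camera_model("wrist");im=cams.grab_frame("wrist")[:,:,::-1];cv2.imwrite("pics/w1.png",im)
print(env.sense()["eef_pos"],m)
Ri=R.from_quat(m["attitude"]).inv()
for P in([.605,-.199,.1995],):
    c=Ri.apply(np.array(P)-m["eye"]);print(m["intrinsics"]@c/c[2])
```

```text
[ 0.60209309 -0.19543958  0.28124056] {'intrinsics': array([[430.95852689,   0.        , 316.2921012 ],
       [  0.        , 430.95852689, 237.28095217],
       [  0.        ,   0.        ,   1.        ]]), 'eye': array([ 0.68602672, -0.19831334,  0.40035639]), 'attitude': array([-0.69129246,  0.7030277 ,  0.11958576, -0.1164733 ])}
[321.04779049 257.94423763   1.        ]
```

View pics/w1.png

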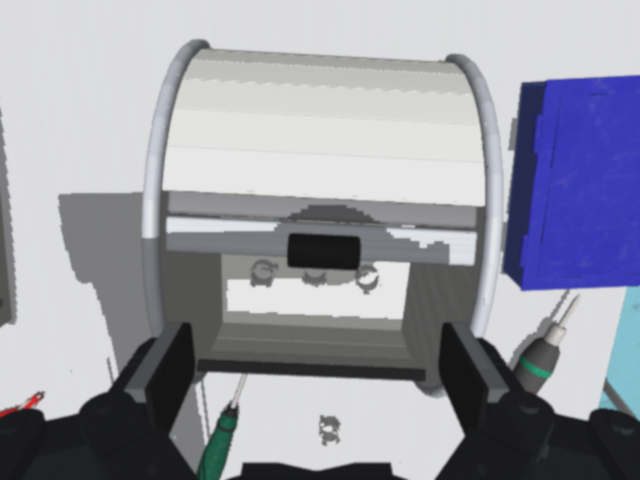

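The wrist view shows pull 1 at pixel (324,251), a few mm from the prediction and aligned with the jaw. Next I lower the gripper and grip it.

Call:
drive_tool(motion=[{"turn":[0,0,0.6],"slide":[0.006,0.005,0.01],"jaw":1},{"turn":[0,0,0],"slide":[0,0,0.012],"jaw":1},{"turn":[0,0,0],"slide":[0,0,0.012],"jaw":1},{"turn":[0,0,0],"slide":[0,0,0.012],"jaw":1},{"turn":[0,0,0],"slide":[0,0,0.012],"jaw":1},{"turn":[0,0,0],"slide":[0,0,0.012],"jaw":1},{"turn":[0,0,0],"slide":[0,0,0.008],"jaw":1},{"turn":[0,0,0],"slide":[0,0,0],"jaw":0.3},{"turn":[0,0,0],"slide":[0,0,0],"jaw":0.3},{"turn":[0,0,0],"slide":[0,0,0],"jaw":0.3}])

```text
clock: 3.9
eef_pos: [0.6082, -0.2004, 0.2067]
ee_rot: [1.0, -0.013, 0.001, 0.001]
contact_force: [-0.7, 1.5, -5.8]
opening: 0.0349
grip_force: 60.7
```

Call:
drive_tool(motion=[{"turn":[0,0,0],"slide":[0,0,0],"jaw":0.3},{"turn":[0,0,0],"slide":[0,0,0],"jaw":0.3},{"turn":[0,0,0],"slide":[0,0,0],"jaw":0.3},{"turn":[0,0,0],"slide":[0,0,0],"jaw":0.3},{"turn":[0,0,0],"slide":[0,0,0],"jaw":0.3},{"turn":[0,0,0],"slide":[0,0,0],"jaw":0.3},{"turn":[0,0,0],"slide":[0,0,0],"jaw":0.3},{"turn":[0,0,0],"slide":[0,0,0],"jaw":0.3},{"turn":[0,0,0],"slide":[0,0,0],"jaw":0.3},{"turn":[0,0,0],"slide":[0,0,0],"jaw":0.3}])

```text
clock: 5.15
eef_pos: [0.6082, -0.2002, 0.2066]
ee_rot: [1.0, -0.013, 0.001, 0.001]
contact_force: [1.3, -4.7, 3.1]
opening: 0.035
grip_force: 61.5
```

Call:
drive_tool(motion=[{"turn":[0,0,0],"slide":[-0.008,0,-0.0014],"jaw":0.3},{"turn":[0,0,0],"slide":[-0.0083,0,-0.0009],"jaw":0.3},{"turn":[0,0,0],"slide":[-0.0083,0,-0.0005],"jaw":0.3},{"turn":[0,0,0],"slide":[-0.0083,0,-0.0001],"jaw":0.3},{"turn":[0,0,0],"slide":[-0.0083,0,0.0003],"jaw":0.3},{"turn":[0,0,0],"slide":[-0.0083,0,0.0008],"jaw":0.3},{"turn":[0,0,0],"slide":[-0.0083,0,0.0011],"jaw":0.3},{"turn":[0,0,0],"slide":[-0.0082,0,0.0016],"jaw":0.3},{"turn":[0,0,0],"slide":[-0.0082,0,0.002],"jaw":0.3},{"turn":[0,0,0],"slide":[-0.008,0,0.0024],"jaw":0.3}])

```text
clock: 6.4
eef_pos: [0.5285, -0.1952, 0.2035]
ee_rot: [1.0, -0.012, 0.005, -0.001]
contact_force: [3.3, 8.6, 14.0]
opening: 0.0348
grip_force: 60.7
```

Call:
drive_tool(motion=[{"turn":[0,0,0],"slide":[-0.0045,-0.0005,0.0005],"jaw":0.3},{"turn":[0,0,0],"slide":[-0.0045,-0.0005,0.001],"jaw":0.3},{"turn":[0,0,0],"slide":[-0.0038,-0.0005,0.0016],"jaw":0.3},{"turn":[0,0,0],"slide":[-0.0038,-0.0005,0.0016],"jaw":0.3},{"turn":[0,0,0],"slide":[-0.0038,0,0.0018],"jaw":0.3},{"turn":[0,0,0],"slide":[-0.0038,0,0.0018],"jaw":0.3},{"turn":[0,0,0],"slide":[-0.0037,0,0.002],"jaw":0.3},{"turn":[0,0,0],"slide":[-0.0037,0,0.002],"jaw":0.3},{"turn":[0,0,0],"slide":[-0.0036,0,0.0022],"jaw":0.3},{"turn":[0,0,0],"slide":[-0.0036,0,0.0022],"jaw":0.3}])

```text
clock: 7.65
eef_pos: [0.4892, -0.1924, 0.1874]
ee_rot: [1.0, -0.012, 0.004, -0.001]
contact_force: [-0.4, 9.4, 11.6]
opening: 0.0345
grip_force: 58.8
```

Run:
```python
from h import *
s=env.sense();print(s["eef_pos"],s["ee_rot"],s["contact_force"],s["moment"])
```

```text
[ 0.48920797 -0.19242213  0.18743802] [ 9.99924222e-01 -1.15049518e-02  4.29671781e-03 -8.50739428e-04] [-0.39364335  9.35259695 11.56068599] [ 2.92484862 -0.37477761 -0.00404401]
```

Call:
drive_tool(motion=[{"turn":[0,0,0],"slide":[-0.0037,-0.0005,0.002],"jaw":0.3},{"turn":[0,0,0],"slide":[-0.0036,-0.0005,0.0022],"jaw":0.3},{"turn":[0,0,0],"slide":[-0.0034,-0.0005,0.0025],"jaw":0.3},{"turn":[0,0,0],"slide":[-0.0034,-0.0003,0.0025],"jaw":0.3},{"turn":[0,0,0],"slide":[-0.0032,-0.0002,0.0027],"jaw":0.3},{"turn":[0,0,0],"slide":[-0.0032,0,0.0027],"jaw":0.3},{"turn":[0,0,0],"slide":[-0.0031,0,0.0028],"jaw":0.3},{"turn":[0,0,0],"slide":[-0.0031,0,0.0028],"jaw":0.3},{"turn":[0,0,0],"slide":[-0.003,0,0.003],"jaw":0.3},{"turn":[0,0,0],"slide":[-0.003,0,0.003],"jaw":0.3}])

```text
clock: 8.9
eef_pos: [0.4551, -0.1901, 0.1611]
ee_rot: [1.0, -0.012, 0.002, -0.001]
contact_force: [-10.3, 12.6, 19.5]
opening: 0.0347
grip_force: 63.5
```

Call:
drive_tool(motion=[{"turn":[0,0,0],"slide":[-0.003,-0.001,0.001],"jaw":0.3},{"turn":[0,0,0],"slide":[-0.0025,-0.001,0.002],"jaw":0.3},{"turn":[0,0,0],"slide":[-0.002,0,0.0025],"jaw":0.3},{"turn":[0,0,0],"slide":[-0.002,0,0.0025],"jaw":0.3},{"turn":[0,0,0],"slide":[-0.002,0,0.0025],"jaw":0.3},{"turn":[0,0,0],"slide":[-0.001,0,0.002],"jaw":0.3},{"turn":[0,0,0],"slide":[0,0,0],"jaw":0.3},{"turn":[0,0,0],"slide":[0,0,0],"jaw":0.3},{"turn":[0,0,0],"slide":[0,0,0],"jaw":0.3},{"turn":[0,0,0],"slide":[0,0,0],"jaw":0.3}])

```text
clock: 10.15
eef_pos: [0.4419, -0.1889, 0.1472]
ee_rot: [1.0, -0.012, 0.001, 0.0]
contact_force: [-8.5, 2.6, 13.0]
opening: 0.0348
grip_force: 64.1
```

Call:
drive_tool(motion=[{"turn":[0,0,0],"slide":[-0.001,0,0.001],"jaw":0.3},{"turn":[0,0,0],"slide":[-0.001,0,0.001],"jaw":0.3},{"turn":[0,0,0],"slide":[-0.001,0,0.001],"jaw":0.3},{"turn":[0,0,0],"slide":[0,0,0],"jaw":0.3},{"turn":[0,0,0],"slide":[0,0,0],"jaw":0.3},{"turn":[0,0,0],"slide":[0,0,0],"jaw":0.3},{"turn":[0,0,0],"slide":[0,0,0],"jaw":0.3},{"turn":[0,0,0],"slide":[0,0,0],"jaw":0.3},{"turn":[0,0,0],"slide":[0,0,0],"jaw":0.3},{"turn":[0,0,0],"slide":[0,0,0],"jaw":0.3}])

```text
clock: 11.4
eef_pos: [0.4393, -0.1888, 0.144]
ee_rot: [1.0, -0.012, 0.001, 0.0]
contact_force: [-5.3, 2.1, 11.0]
opening: 0.0347
grip_force: 64.7
```

Run:
```python
from h import *
s=cams.grab_frame("scene")[:,:,::-1];t=cams.grab_frame("top")[:,:,::-1]
cr=lambda im,x,y,w,h:cv2.resize(im[y:y+h,x:x+w],(400,400),interpolation=cv2.INTER_CUBIC)
cv2.imwrite("pics/c2.png",np.hstack([cr(s,230,80,200,200),cr(t,330,180,220,220)]))
```

```text
(no output)
```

View pics/c2.png

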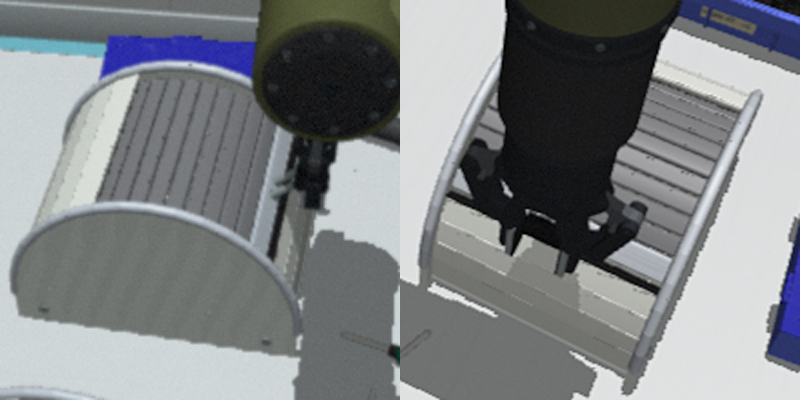

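The curtain is down close to the sill, but the force has not risen yet. I'll press a little further.

Call:
drive_tool(motion=[{"turn":[0,0,0],"slide":[-0.0008,0,0.001],"jaw":0.3},{"turn":[0,0,0],"slide":[-0.0008,0,0.001],"jaw":0.3},{"turn":[0,0,0],"slide":[-0.0008,0,0.001],"jaw":0.3},{"turn":[0,0,0],"slide":[-0.0008,0,0.001],"jaw":0.3},{"turn":[0,0,0],"slide":[-0.0008,0,0.001],"jaw":0.3},{"turn":[0,0,0],"slide":[0,0,0],"jaw":0.3},{"turn":[0,0,0],"slide":[0,0,0],"jaw":0.3},{"turn":[0,0,0],"slide":[0,0,0],"jaw":0.3},{"turn":[0,0,0],"slide":[0,0,0],"jaw":0.3},{"turn":[0,0,0],"slide":[0,0,0],"jaw":0.3}])

```text
clock: 12.75
eef_pos: [0.4357, -0.1885, 0.1393]
ee_rot: [1.0, -0.012, 0.002, -0.0]
contact_force: [-5.7, 3.0, 12.0]
opening: 0.0348
grip_force: 65.6
```

Call:
drive_tool(motion=[{"turn":[0,0,0],"slide":[0,0,0],"jaw":1},{"turn":[0,0,0],"slide":[0,0,0],"jaw":1},{"turn":[0,0,0],"slide":[0,0,0],"jaw":1},{"turn":[0,0,0],"slide":[0,0,0],"jaw":1},{"turn":[0,0,0],"slide":[-0.005,0,-0.01],"jaw":1},{"turn":[0,0,0],"slide":[-0.005,0,-0.02],"jaw":1},{"turn":[0,0,0],"slide":[0,0,-0.03],"jaw":1},{"turn":[0,0,0],"slide":[0,0,-0.04],"jaw":1},{"turn":[0,0,0],"slide":[0,0,-0.04],"jaw":1},{"turn":[0,0,0],"slide":[0,0,0],"jaw":1}])

```text
clock: 14.0
eef_pos: [0.4256, -0.1891, 0.2811]
ee_rot: [1.0, -0.013, 0.003, 0.001]
contact_force: [0.2, 0.1, -0.0]
opening: 0.0855
grip_force: 0.0
```

Run:
```python
from h import *
w=cams.grab_frame("wrist")[:,:,::-1];s=cams.grab_frame("scene")[:,:,::-1]
m=cams.camera_model("wrist")
cr=lambda im,x,y,w,h:cv2.resize(im[y:y+h,x:x+w],(400,400),interpolation=cv2.INTER_CUBIC)
cv2.imwrite("pics/c3.png",np.hstack([cr(s,230,80,200,200),cr(w,120,0,400,400)]))
np.save("w3.npy",w);np.save("s3.npy",s)
Ri=R.from_quat(m["attitude"]).inv()
for th in(0,.1):
    a=.689+th;P=np.array([.577-.167*np.cos(a),-.19,.035+.167*np.sin(a)])
    c=Ri.apply(P-m["eye"]);print(th,m["intrinsics"]@c/c[2])
print(env.sense()["eef_pos"],m["eye"],m["attitude"])
```

```text
0 [318.59696592 193.64763356   1.        ]
0.1 [318.23750785 179.33628671   1.        ]
[ 0.42484959 -0.18843386  0.27700352] [ 0.50783398 -0.1904731   0.3975737 ] [-0.689345    0.70559053  0.11805588 -0.11405384]
```

View pics/c3.png

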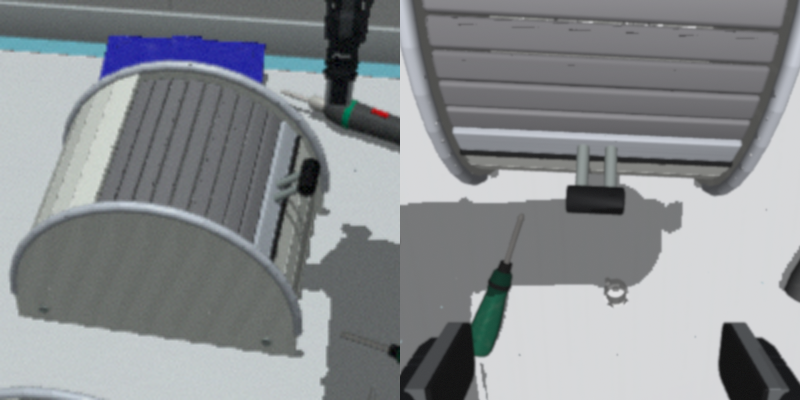

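The curtain's light rail now meets the black sill, and pull 1 in the wrist view is at (315,200), past the predicted shut position. A quick triangulation will confirm the height.

Run:
```python
from h import *
w=np.load("w3.npy");s=np.load("s3.npy")
u=blob(s,(384,168));v=blob(w,(315,200),30);print(u,v,tri("scene",u[0],"wrist",v[0]))
```

```text
(array([384.04999924, 168.34999847]), ((9.17060375213623, 18.34120750427246), 18.43494987487793), np.int32(152)) (array([315.02061844, 199.54639244]), ((56.12386703491211, 25.973180770874023), 2.602562189102173), np.int32(1361)) (array([ 0.44436848, -0.18793097,  0.14371892]), np.float64(0.0014547571653770088))
```

Call:
drive_tool(motion=[{"turn":[0,0,8.8],"slide":[0,0,0],"jaw":1},{"turn":[0,0,0],"slide":[-0.0015,-0.052,0],"jaw":1},{"turn":[0,0,0],"slide":[-0.0015,-0.052,0],"jaw":1},{"turn":[0,0,0],"slide":[-0.0015,-0.052,0],"jaw":1},{"turn":[0,0,0],"slide":[-0.0015,-0.052,0],"jaw":1},{"turn":[0,0,0],"slide":[-0.0015,-0.052,0],"jaw":1},{"turn":[0,0,0],"slide":[-0.0015,-0.052,0],"jaw":1},{"turn":[0,0,0],"slide":[-0.0015,-0.052,0],"jaw":1},{"turn":[0,0,0],"slide":[-0.0015,-0.052,0],"jaw":1},{"turn":[0,0,0],"slide":[0,0,0],"jaw":1}])

```text
clock: 15.35
eef_pos: [0.4864, 0.2254, 0.2737]
ee_rot: [0.996, -0.088, -0.002, 0.002]
contact_force: [-1.2, -0.6, -0.2]
opening: 0.0858
grip_force: 0.0
```

Run:
```python
from h import *
s=env.sense();w=cams.grab_frame("wrist")[:,:,::-1];cv2.imwrite("pics/w4.png",w)
m=cams.camera_model("wrist");Rm=R.from_quat(s["ee_rot"])
print(s["eef_pos"],Rm.as_matrix()[:,0])
Ri=R.from_quat(m["attitude"]).inv();c=Ri.apply(np.array([.487,.224,.142])-m["eye"]);p=m["intrinsics"]@c/c[2];print(p)
v=blob(w,(int(p[0]),int(p[1])),34);print(v)
P=plane("wrist",v[0],.142);print(P, "tool delta",Rm.inv().apply(P-s["eef_pos"]))
th=np.deg2rad(v[1][1]);d=np.array([np.cos(th),np.sin(th)])*25
for sg in(1,):
    for e in(d,np.array([-d[1],d[0]])):
        A,B=plane("wrist",v[0]-e,.142),plane("wrist",v[0]+e,.142);print((B-A)[:2]/np.linalg.norm(B-A))
```

```text
[0.48644739 0.22537573 0.27369111] [ 0.98460951 -0.17473325 -0.00352216]
[315.78814818 230.31179887   1.        ]
(array([315.5, 227.5]), ((27.0, 57.0), 90.0), np.int32(1523))
[0.48882538 0.22385666 0.142     ] tool delta [0.00307067 0.00060438 0.13168416]
[-0.98461287  0.17474982]
[0.17471979 0.9846182 ]
```

View pics/w4.png

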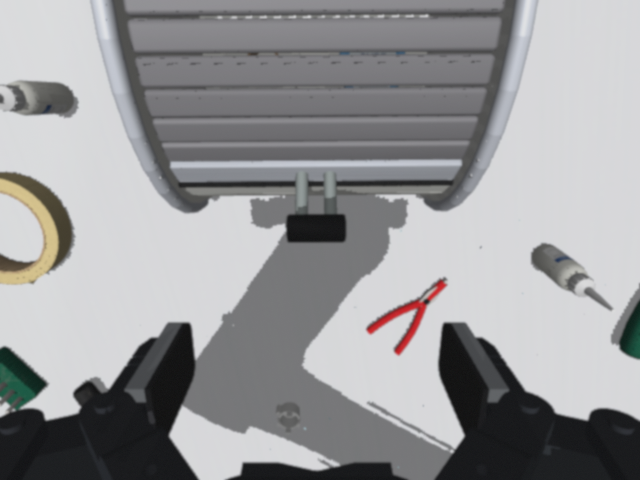

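Pull 2 is at (316,228), level in the image, so the jaw matches store 2's yaw. Now I descend and grip.

Call:
drive_tool(motion=[{"turn":[0,0,0],"slide":[0.003,0.0006,0.019],"jaw":1},{"turn":[0,0,0],"slide":[0,0,0.02],"jaw":1},{"turn":[0,0,0],"slide":[0,0,0.02],"jaw":1},{"turn":[0,0,0],"slide":[0,0,0.02],"jaw":1},{"turn":[0,0,0],"slide":[0,0,0.02],"jaw":1},{"turn":[0,0,0],"slide":[0,0,0.02],"jaw":1},{"turn":[0,0,0],"slide":[0,0,0.007],"jaw":1},{"turn":[0,0,0],"slide":[0,0,0],"jaw":1},{"turn":[0,0,0],"slide":[0,0,0],"jaw":0.3},{"turn":[0,0,0],"slide":[0,0,0],"jaw":0.3}])

```text
clock: 16.65
eef_pos: [0.4903, 0.2221, 0.1514]
ee_rot: [0.996, -0.089, 0.0, -0.0]
contact_force: [0.2, 0.3, -0.1]
opening: 0.0518
grip_force: 0.0
```

Call:
drive_tool(motion=[{"turn":[0,0,0],"slide":[0,0,0],"jaw":0.3},{"turn":[0,0,0],"slide":[0,0,0],"jaw":0.3},{"turn":[0,0,0],"slide":[0,0,0],"jaw":0.3},{"turn":[0,0,0],"slide":[0,0,0],"jaw":0.3},{"turn":[0,0,0],"slide":[0,0,0],"jaw":0.3},{"turn":[0,0,0],"slide":[0.0025,0,-0.003],"jaw":0.3},{"turn":[0,0,0],"slide":[0.0027,0,-0.0031],"jaw":0.3},{"turn":[0,0,0],"slide":[0.0027,0,-0.0031],"jaw":0.3},{"turn":[0,0,0],"slide":[0.0028,0,-0.003],"jaw":0.3},{"turn":[0,0,0],"slide":[0.0029,0,-0.0029],"jaw":0.3}])

```text
clock: 17.9
eef_pos: [0.5025, 0.2223, 0.1641]
ee_rot: [0.996, -0.088, -0.001, -0.002]
contact_force: [0.9, 9.6, -7.1]
opening: 0.0342
grip_force: 60.6
```

Call:
drive_tool(motion=[{"turn":[0,0,0],"slide":[0.0075,0,-0.0066],"jaw":0.3},{"turn":[0,0,0],"slide":[0.0079,0,-0.0062],"jaw":0.3},{"turn":[0,0,0],"slide":[0.0083,0,-0.0056],"jaw":0.3},{"turn":[0,0,0],"slide":[0.0086,0,-0.0052],"jaw":0.3},{"turn":[0,0,0],"slide":[0.0088,0,-0.0046],"jaw":0.3},{"turn":[0,0,0],"slide":[0.0092,0,-0.0041],"jaw":0.3},{"turn":[0,0,0],"slide":[0.0094,0,-0.0035],"jaw":0.3},{"turn":[0,0,0],"slide":[0.0095,0,-0.003],"jaw":0.3},{"turn":[0,0,0],"slide":[0.0098,0,-0.0024],"jaw":0.3},{"turn":[0,0,0],"slide":[0.0098,0,-0.0018],"jaw":0.3}])

```text
clock: 19.15
eef_pos: [0.59, 0.2073, 0.2068]
ee_rot: [0.996, -0.088, -0.002, -0.003]
contact_force: [-3.4, 12.1, -2.8]
opening: 0.0344
grip_force: 60.2
```

Call:
drive_tool(motion=[{"turn":[0,0,0],"slide":[0.0099,-0.0005,-0.0012],"jaw":0.3},{"turn":[0,0,0],"slide":[0.01,-0.0005,-0.0006],"jaw":0.3},{"turn":[0,0,0],"slide":[0.01,0,0],"jaw":0.3},{"turn":[0,0,0],"slide":[0.01,0,0.0006],"jaw":0.3},{"turn":[0,0,0],"slide":[0.01,0,0.0012],"jaw":0.3},{"turn":[0,0,0],"slide":[0.008,0,0.0013],"jaw":0.3},{"turn":[0,0,0],"slide":[0.002,0,0.0005],"jaw":0.3},{"turn":[0,0,0],"slide":[0.002,0,0.0004],"jaw":0.3},{"turn":[0,0,0],"slide":[0,0,0],"jaw":0.3},{"turn":[0,0,0],"slide":[0,0,0],"jaw":0.3}])

```text
clock: 20.4
eef_pos: [0.6516, 0.1968, 0.2062]
ee_rot: [0.996, -0.088, -0.0, -0.002]
contact_force: [-0.5, 9.7, -0.1]
opening: 0.0337
grip_force: 59.5
```

Call:
drive_tool(motion=[{"turn":[0,0,0],"slide":[0.001,0,0.0002],"jaw":0.3},{"turn":[0,0,0],"slide":[0.001,0,0.0002],"jaw":0.3},{"turn":[0,0,0],"slide":[0.001,0,0.0002],"jaw":0.3},{"turn":[0,0,0],"slide":[0.001,0,0.0002],"jaw":0.3},{"turn":[0,0,0],"slide":[0.001,0,0.0002],"jaw":0.3},{"turn":[0,0,0],"slide":[0,0,0],"jaw":0.3},{"turn":[0,0,0],"slide":[0,0,0],"jaw":0.3},{"turn":[0,0,0],"slide":[0,0,0],"jaw":0.3},{"turn":[0,0,0],"slide":[0,0,0],"jaw":0.3},{"turn":[0,0,0],"slide":[0,0,0],"jaw":0.3}])

```text
clock: 21.65
eef_pos: [0.6564, 0.1959, 0.2053]
ee_rot: [0.996, -0.088, -0.0, -0.002]
contact_force: [-2.5, 9.5, 1.0]
opening: 0.034
grip_force: 59.6
```

Call:
drive_tool(motion=[{"turn":[0,0,0],"slide":[0.001,0,0.0002],"jaw":0.3},{"turn":[0,0,0],"slide":[0.001,0,0.0002],"jaw":0.3},{"turn":[0,0,0],"slide":[0.001,0,0.0002],"jaw":0.3},{"turn":[0,0,0],"slide":[0.001,0,0.0002],"jaw":0.3},{"turn":[0,0,0],"slide":[0,0,0],"jaw":0.3},{"turn":[0,0,0],"slide":[0,0,0],"jaw":0.3},{"turn":[0,0,0],"slide":[0,0,0],"jaw":0.3},{"turn":[0,0,0],"slide":[0,0,0],"jaw":0.3},{"turn":[0,0,0],"slide":[0,0,0],"jaw":0.3},{"turn":[0,0,0],"slide":[0,0,0],"jaw":0.3}])

```text
clock: 22.9
eef_pos: [0.6603, 0.1953, 0.2044]
ee_rot: [0.996, -0.088, -0.0, -0.002]
contact_force: [-1.0, 9.4, 1.2]
opening: 0.0338
grip_force: 59.7
```

Call:
drive_tool(motion=[{"turn":[0,0,0],"slide":[0,0,0],"jaw":1},{"turn":[0,0,0],"slide":[0,0,0],"jaw":1},{"turn":[0,0,0],"slide":[0,0,0],"jaw":1},{"turn":[0,0,0],"slide":[0,0,0],"jaw":1},{"turn":[0,0,0],"slide":[0,0,-0.01],"jaw":1},{"turn":[0,0,0],"slide":[0,0,-0.02],"jaw":1},{"turn":[0,0,0],"slide":[0,0,-0.02],"jaw":1},{"turn":[0,0,0],"slide":[0,0,-0.02],"jaw":1},{"turn":[0,0,0],"slide":[-0.02,0,0],"jaw":1},{"turn":[0,0,0],"slide":[0,0,0],"jaw":1}])

```text
clock: 24.15
eef_pos: [0.6408, 0.1958, 0.2775]
ee_rot: [0.996, -0.089, 0.001, -0.001]
contact_force: [-0.1, -0.1, -0.1]
opening: 0.0856
grip_force: 0.0
```

Run:
```python
from h import *
s=env.sense();w=cams.grab_frame("wrist")[:,:,::-1];m=cams.camera_model("wrist");sc=cams.grab_frame("scene")[:,:,::-1]
Ri=R.from_quat(m["attitude"]).inv()
cr=lambda im,x,y,w,h:cv2.resize(im[y:y+h,x:x+w],(400,400),interpolation=cv2.INTER_CUBIC)
cv2.imwrite("pics/c5.png",np.hstack([cr(sc,130,80,400,400),cr(w,120,60,400,400)]))
for th in(1.0,1.1):
    a=.689+th;P=np.array([.613,.2025,.035])+.167*np.array([-np.cos(a)*.985,np.cos(a)*.173,np.sin(a)])
    c=Ri.apply(P-m["eye"]);p=m["intrinsics"]@c/c[2];print(th,P,p)
v=blob(w,(int(p[0]),int(p[1])),36);print(v,plane("wrist",v[0],.198))
```

```text
1.0 [0.63239867 0.19909292 0.20083469] [313.08006217 284.47729737   1.        ]
1.1 [0.64860926 0.19624578 0.19804008] [312.96059485 251.73636282   1.        ]
(array([311., 257.]), ((34.0, 70.0), 90.0), np.int32(2350)) [0.64639261 0.19750003 0.198     ]
```

View pics/c5.png

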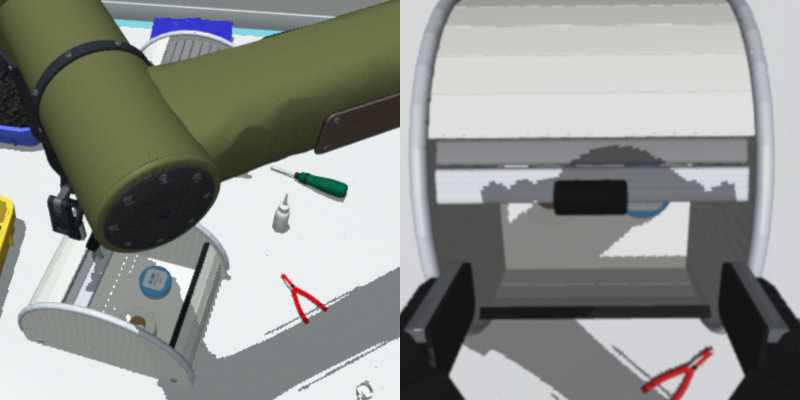

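Pull 2 is now at wrist pixel (311,257). That puts curtain 2 at about 1.08 rad, with 1.0 required, and the gripper is clear of it.

```bash
python3 -c "
from bench import env
print(env.sign_off())"
```

```text
the job is handed in; nothing more can be done
None
```

I rolled store 1's curtain shut, then rolled store 2's open to about 1.08 of 1.1 rad by camera estimate, let go with the arm clear, and handed the job in at about 24 s; the hand-in returned no verdict.

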